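# Shim the wobbly microscope

## Task

The inspection microscope rocks because the foot at one corner of its base is too short and hangs in the air. With the fingertips, push the wedge shim along the desk, thin edge first, under that foot until it is snug and carries the foot, so that the microscope stands level and no longer rocks. Do not pick up the wedge, do not shove the microscope out of place or jack it up, leave the other things on the desk alone, and let go of the wedge at the end.

Things in the scene. Friction and masses are not known exactly. Their poses are not given: they have to be found in the camera images.
- microscope: Inspection microscope, loose, 2.2 to 3.1 kg: white base plate 180 (x) x 220 (y) x 14 mm, underside 18 mm above the desk, a 300 mm column near its (-x, -y) corner and a camera head over its centre. Origin: at desk height under the plate's centre, z up. Feet 20 mm in diameter at x = +-72, y = +-92 mm: three are 18 mm tall, the one at (+72, +92) only 10 mm.
- short_foot (a point): Centre of the flat underside of the short foot (20 mm in diameter), at (72, 92, 8) mm in the microscope's frame, 18 mm in from both plate edges; it hangs 8 mm above the desk at the start. Axes as the microscope's. The wedge starts beyond the plate's +y edge, 20 to 70 mm from it, up to 15 mm off line and 7 degrees askew, thin edge towards the foot.
- wedge: Plain wooden wedge shim, 40 to 85 g, loose: 110 long (x) x 36 wide (y), flat underside, top sloping evenly from 2 mm at the thin edge (+x end) to 16 mm at the thick end (-x end). Origin: centre of the underside, z up. 47 mm from the thin edge it is 8 mm thick and meets the foot's outer rim.
- thick_end (a point): Middle of the wedge's flat upright thick end face, 8 mm above the desk, at (-55, 0, 8) mm in the wedge's frame. The wedge slides with less than 1 N of push; snug under the foot it resists with 3 to 8 N, and pushing harder (from 9 to 15 N, by weight and friction) shoves the whole microscope along or jacks it up. It stays where it is left.
- calipers: Bystander: calipers lying on the desk to the right of the microscope, 150 mm long, up to 13 mm high. Origin: underside, near the middle.
- tube: Bystander: cardboard tube standing on the desk, 44 mm in diameter, 100 mm tall. Origin: centre of its underside.
- jar: Bystander: small closed jar, 52 mm in diameter, 60 mm tall. Origin: centre of its underside.
- screwdriver: Bystander: screwdriver lying on the desk. Origin: underside, near the middle.
Things that resemble listed ones, but are neither listed nor needed, are in the scene too. Several things look just like the wedge: the one meant starts farthest from the robot's base.

How it is judged:
At the end, for the whole second after the job is handed in: The wedge lies flat on the desk under the short foot (the foot's centre over the wedge), carries it with more than 1 N, the microscope is level within 0.012 rad (0.7 degrees) and within 15 mm of where it stood, and both are at rest (contact force between wedge and microscope above 1 N and x of short_foot in the frame of wedge between -0.045 and 0.04 m and y of short_foot in the frame of wedge between -0.018 and 0.018 m and angle between microscope's own z axis and vertical below 0.012 rad and angle between wedge's own z axis and vertical below 0.02 rad and height (world z) of wedge below 0.003 m and distance of microscope from where it was at the start of the episode below 0.015 m and linear speed of each of wedge, microscope below 0.005 m/s); the robot touches nothing.
It fails at once if the wedge is lifted off the desk or tipped (height (world z) of wedge above 0.01 m or angle between wedge's own z axis and vertical above 0.2 rad).
It fails at once if the microscope is shoved more than 20 mm or tipped more than 2.5 degrees (distance of microscope from where it was at the start of the episode above 0.02 m or angle between microscope's own z axis and vertical above 0.044 rad).
It fails at once if a bystander is moved more than 15 mm (distance of any of calipers, tube, jar, screwdriver from where it was at the start of the episode above 0.015 m).
It also fails if it takes over 48 s, if anything falls off the work surface, if the arm or the gripper's body presses on something with over 40 N, if the wrist force passes 120 N, or if a joint passes its speed limit or range.

## Robot

A 6-joint arm with a two-finger parallel gripper is mounted at the origin on the work surface. World frame = base frame: x ahead of the robot, y to its left, z up, the work surface at z = 0. Lengths are in m, angles in rad, forces in N, time in s.
With the tool pointing down it reaches from about 0.425 to 0.95 m from the base axis. Payload 3.5 kg.
Tool frame: the origin (TCP) lies midway between the tips of the shut fingers; the grasp point (between the pads) lies 19 mm behind it; z points along the fingers, y is the line along which they close (so a half turn about z gives the same grasp; the last joint's range is limited). The gripper opens to 85 mm and grips with 20 to 120 N. Pads are 22 mm wide; open, the fingers measure 114 mm over their backs; the gripper's body (76 mm by 85 mm) begins 54 mm behind the grasp point. The pads swing forward as they close: fully open they stand 13 mm farther back than shut.
Start: joints at [-1.293, 0.286, 1.577, -0, 1.279, -0.15], TCP at [0.28, -0.614, 0.231] pointing down, gripper open.
Joint ranges: [-2.77, 2.77], [-0.9, 2.22], [0.21, 2.48], [-1.53, 4.67], [0.24, 2.81], [-2.84, 2.84]. Speed limits (rad/s): [2.79, 2.79, 3.14, 3.14, 3.14, 3.14].

## Interface

Orientations are given as a unit quaternion [x, y, z, w].
In Python, from plant import * gives the robot as it stands.
- The arm moves only by the tool move_arm, never from a script. Its argument "moves" is a list of rows, each a list of 3 entries, a list of its own where there are three numbers: the opening, from 0 (shut) to 1 (fully open), then the shift along the tool's x, y, z in m, then the turn, a rotation vector about the tool's x, y, z in rad. A call has exactly 10 rows; each row shifts and turns the commanded pose from where the row before left it, along the tool's axes as they then stand; what a row does not reach is not made up. A row lasts 1/12 s, in which the tool goes at most 41.7 mm and 7.16 degrees, less where a joint would pass 70% of its speed; a pose out of reach is approached as far as the arm can. A call is refused whole if a number of a shift passes 0.0417 or a number of a turn 0.125, either way. A call with a gripper value outside its range is refused whole. The fingers move at their own pace and stop on an object; "grip_force" is the grip in N (left out, the last holds). Time passes only in rows, so rows that do not move let the fingers close, or fill a call up. It gives the time, the measured TCP pose, the force, the opening and the grip force at its end, in the units of the state.
- get_state(): the state, without advancing time (a new reading comes with each control period).
- read_camera(name): name is "scene" or "side" or "wrist"; returns the picture (400x640x3 uint8, red, green, blue); there is no depth.
- camera_params(name): a dict with "fx", "fy", "cx", "cy" (pixels), "rvec" (rotation vector, rad) and "tvec" (3), from world to camera coordinates, as OpenCV has them; the wrist camera has in their place "tool_from_camera" (4x4, takes a point from camera to tool coordinates, whose origin is the TCP and whose axes are the flange's). Camera axes: x right, y down, z forward; pixel columns grow to the right and rows downward; lengths in m; the calibration is good to about 2 mm. The wrist camera is an equidistant fisheye: a pixel r from the principal point sees the ray r / f radians off the axis. A picture is of the moment at which its call begins: read the wrist's pose just before it. camera_params takes no time and is no camera call.
- sign_off(): hands the job in; it is judged then, once.
The state is a dict: "time": time; "qpos": joint angles; "dq": joint speeds; "joint_efforts": joint torques, N m; "eef_pos": TCP position; "tcp_rot": TCP orientation; "contact_force": force on the tool from outside, world axes, zero at the start; "wrist_torque": the same for the moment, N m; "opening": opening from 0.0 (shut) to 1.0 (fully open); "finger_force": force on a finger pad.
Only numpy, scipy, OpenCV 4.12 (cv2) and the standard library are available. Lean on these libraries where they do the work, as an engineer would, in place of code of your own. Each camera call takes 0.05 s, during which the arm holds its last target. There are 200 camera calls.

## Working session

There is one attempt and no reset: what is moved stays moved. The work goes in short steps, Python scripts to look and compute and a tool call to move; the robot and the scene stay as the last step left them, time stands still between calls to the robot, and variables do not carry over. Pictures are saved under pics/ and viewed, at most 10 in all, crops included, and the job is handed in when it is done.

Besides the shell and the picture viewer there is one more tool, called after "Request:" by a JSON object that holds its "op" and its "data", one argument or row to a line. move_arm: Moves the arm, as the interface text tells. Its arguments: {"type":"object","properties":{"moves":{"type":"array"},"grip_force":{"type":"number"}},"required":["moves"]}

```bash
mkdir -p pics; python3 - <<'E'
from plant import *
import cv2
for n in("scene","side"):
    cv2.imwrite(f"pics/{n}0.png",read_camera(n)[:,:,::-1]); print(n,camera_params(n))
s=get_state();print(s)
E
```

```text
scene {'fx': 361.6471483342124, 'fy': 361.6471483342124, 'cx': 314.4760743399056, 'cy': 200.10050081639812, 'rvec': array([ 1.43980573,  2.38353205, -0.65915099]), 'tvec': array([ 0.20451546, -0.36247991,  1.31535022])}
side {'fx': 423.718253834892, 'fy': 423.718253834892, 'cx': 321.38957950818343, 'cy': 197.75830545813184, 'rvec': array([ 0.48111303, -2.55024622,  1.43632515]), 'tvec': array([0.47990922, 0.10649742, 0.99795885])}
{'time': 0.1, 'qpos': array([-1.29300724e+00,  2.87079304e-01,  1.57803525e+00,  2.45035085e-05,
        1.27860429e+00, -1.50032859e-01]), 'dq': array([ 0.00033135, -0.00239439, -0.00282081, -0.00112033, -0.00197052,
       -0.00049556]), 'joint_efforts': array([-1.39120919e-03, -4.07298231e+01, -2.93698150e+01, -2.64062146e-04,
        3.45025939e-03, -1.53090178e-05]), 'eef_pos': array([ 0.27989782, -0.61357885,  0.2300815 ]), 'tcp_rot': array([ 9.77208355e-01,  2.12279770e-01, -5.61576648e-05, -1.06167727e-03]), 'contact_force': array([-0.47868482,  0.04112687,  0.05282638]), 'wrist_torque': array([-0.01904523, -0.00257718,  0.0467435 ]), 'finger_force': 0.0, 'opening': 0.9975547909121631}
```

View pics/scene0.png

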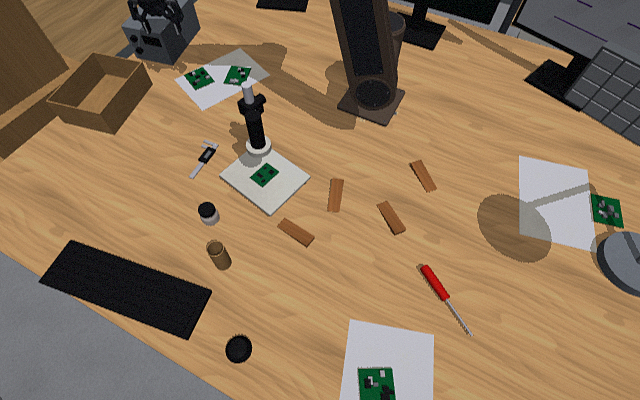

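View pics/side0.png

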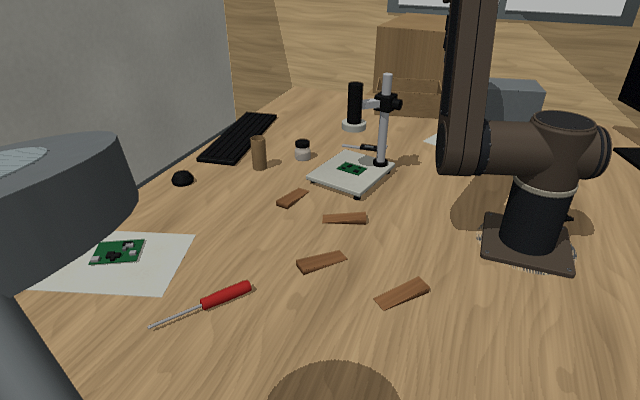

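Both views agree: four wedges, and the one farthest from the base is at scene (296,232), side (292,198), beside the microscope plate's near corner. I'll enlarge both views.

```bash
python3 - <<'E'
import cv2
a=cv2.imread("pics/scene0.png")[140:255,190:343];cv2.imwrite("pics/c1.png",cv2.resize(a,None,fx=5,fy=5,interpolation=cv2.INTER_CUBIC))
a=cv2.imread("pics/side0.png")[135:235,250:410];cv2.imwrite("pics/c2.png",cv2.resize(a,None,fx=5,fy=5,interpolation=cv2.INTER_CUBIC))
E
```

```text
(no output)
```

View pics/c1.png

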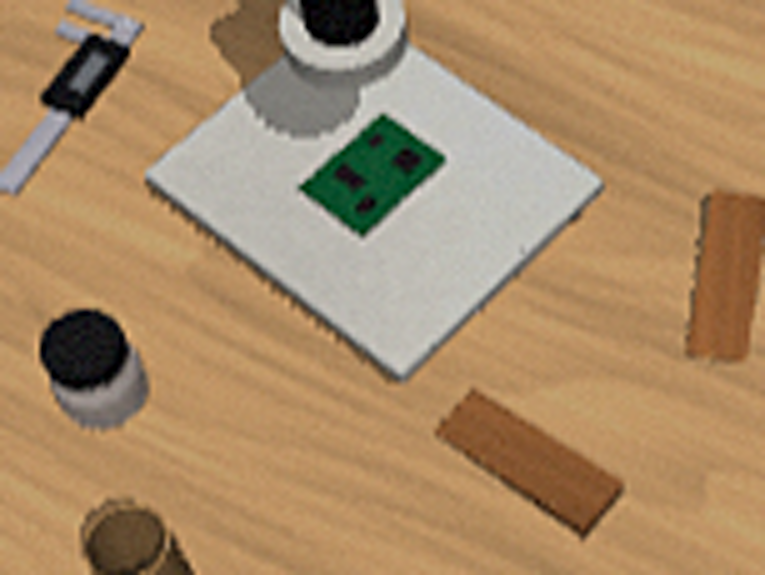

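View pics/c2.png

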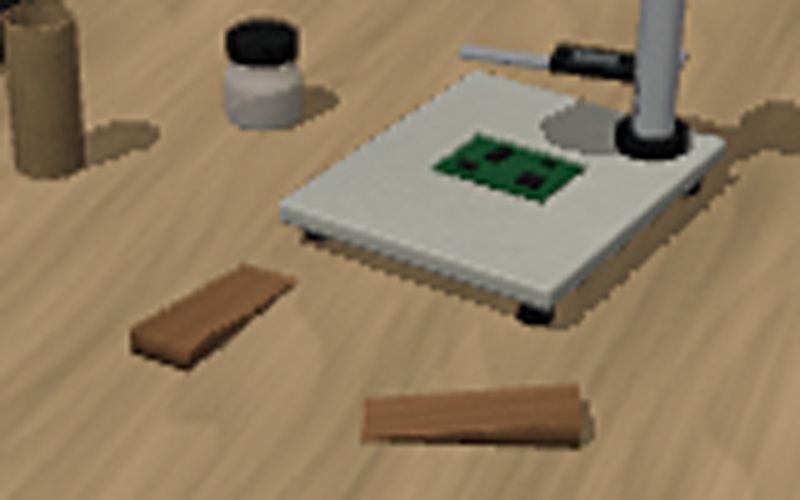

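Scene crop: plate corners at (147,178), (603,184) and (402,376), with the short foot at the last. The wedge's thin edge is (440,428)-(473,392) and its thick end (583,527)-(622,487). Side crop: short-foot corner (283,212); wedge thin (245,265)-(295,283), thick (132,333)-(190,354). Next I fit the poses.

```bash
cat > h.py <<'E'
from plant import *
import numpy as np,cv2
from scipy.optimize import least_squares
from scipy.spatial.transform import Rotation as R
def T(p,L):
    c,s=np.cos(p[2]),np.sin(p[2]); L=np.array(L,float)
    return np.c_[p[0]+c*L[:,0]-s*L[:,1],p[1]+s*L[:,0]+c*L[:,1],L[:,2]]
P={n:camera_params(n) for n in("scene","side")}
def proj(n,X):
    c=P[n];K=np.array([[c['fx'],0,c['cx']],[0,c['fy'],c['cy']],[0,0,1]])
    return cv2.projectPoints(X,c['rvec'],c['tvec'],K,None)[0][:,0]
def fit(obs,p0):
    f=lambda p:np.concatenate([(proj(n,T(p,L))-np.array(uv)).ravel() for n,L,uv in obs])
    best=min((least_squares(f,[p0[0],p0[1],a],loss='soft_l1') for a in np.arange(-3,3.2,.8)),key=lambda r:r.cost)
    return best.x,f(best.x)
def crop(o,pts): return (np.array(pts)+.5)/5-.5+np.array(o)
E
python3 - <<'E'
from h import *
np.set_printoptions(precision=4,suppress=True)
S=(190,140);D=(250,135)
m=[("scene",[(.09,.11,.032),(-.09,.11,.032),(.09,-.11,.032)],crop(S,[(402,374),(603,182),(147,178)])),
("side",[(.09,.11,.032),(-.09,.11,.032),(.09,-.11,.032),(-.09,-.11,.032)],crop(D,[(283,210),(549,297),(478,72),(725,142)]))]
W=[(.055,.018,.002),(.055,-.018,.002),(-.055,.018,.016),(-.055,-.018,.016)]
w=[("scene",W,crop(S,[(439,428),(473,391),(583,526),(622,487)])),("side",W,crop(D,[(245,265),(295,283),(132,333),(190,352)]))]
for nm,o in(("m",m),("w",w)):
    for oo in(o,o[:1],o[1:]):
        p,r=fit(oo,(.5,-.4)); print(nm,p,np.degrees(p[2]),r)
    if nm=="m": pm=fit(o,(.5,-.4))[0]; foot=T(pm,[(.072,.092,.008)])[0];print(foot)
pw=fit(w,(.5,-.4))[0]; d=foot-[*pw[:2],0];c,s=np.cos(pw[2]),np.sin(pw[2]);print("foot in wedge",c*d[0]+s*d[1],-s*d[0]+c*d[1], T(pw,[(-.055,0,.008)]))
s=get_state();print(R.from_quat(s['tcp_rot']).as_matrix());print(camera_params('wrist'))
for n,p in(("jar",crop(S,[(100,420)])),("tube",crop(S,[(145,590)])),("cal",crop(S,[(10,190)]))):
    print(n,least_squares(lambda q:(proj("scene",np.array([[q[0],q[1],0.]]))-p).ravel(),[.6,-.4]).x)
E
```

```text
m [ 0.4782 -0.1507 -0.2219] -12.716589312543046 [ 0.5053  0.8393  1.3516 -0.1629 -0.3716 -1.0005 -1.3632 -1.4996  0.3554
 -0.7364 -0.4927 -0.4761  0.983  -0.2938]
m [ 0.4794 -0.1523 -0.2147] -12.302144693842692 [ 0.1548  0.8853  0.7021 -0.3497 -1.0935 -0.635 ]
m [ 0.4768 -0.147  -0.2204] -12.625383418826559 [-1.4022 -0.8005  0.5425  0.0283 -0.5153  0.0468  1.1364  0.2669]
[ 0.5687 -0.0768  0.008 ]
w [ 0.591   0.0176 -1.7345] -99.38129252525127 [-0.5851  0.9195  0.5196 -0.4045  0.5615  0.4508  0.5859 -1.1465  0.0458
 -0.2009  0.7284 -0.5145 -0.2029 -0.6837 -0.5888 -0.7511]
w [ 0.5914  0.017  -1.7591] -100.78806052843791 [-0.6597  0.526   0.6709 -0.6247 -0.1415  0.7352  0.1449 -0.6951]
w [ 0.5898  0.0202 -1.7127] -98.13292751802322 [-0.3676  0.2421  0.474  -0.181   0.0503  0.0615 -0.1316 -0.123 ]
foot in wedge 0.09682817459805072 -0.006656830377109934 [[0.6    0.0719 0.008 ]]
[[ 0.9099  0.4149 -0.0006]
 [ 0.4149 -0.9099  0.0021]
 [ 0.0003 -0.0021 -1.    ]]
{'fx': 309.70691628693146, 'fy': 309.70691628693146, 'cx': 322.36707935424994, 'cy': 199.3506754287791, 'tool_from_camera': array([[-0.001 , -0.9562, -0.2926,  0.0735],
       [ 1.    , -0.001 ,  0.    ,  0.0003],
       [-0.0003, -0.2926,  0.9562, -0.1434],
       [ 0.    ,  0.    ,  0.    ,  1.    ]])}
jar [ 0.6832 -0.2178]
tube [ 0.7578 -0.1328]
cal [ 0.577  -0.3649]
```

Microscope at (0.478,-0.151), yaw -12.7°. The foot is at (0.569,-0.077), and the wedge's thick end at (0.600,0.072), yaw about -99.5°. I'll go around the outside of the microscope at height.

Request:
{"op": "move_arm", "data": {
  "moves": [
    [0.15,[0.035,0,-0.011],[0,0,0]],
    [0.15,[0.035,0,-0.011],[0,0,0]],
    [0.15,[0.035,0,-0.011],[0,0,0]],
    [0.15,[0.035,0,-0.011],[0,0,0]],
    [0.15,[0.035,0,-0.011],[0,0,0]],
    [0.15,[0.035,0,-0.011],[0,0,0]],
    [0.15,[0.035,0,-0.011],[0,0,0]],
    [0.15,[0.035,0,-0.011],[0,0,0]],
    [0.15,[0.035,0,-0.011],[0,0,0]],
    [0.15,[0.035,0,-0.011],[0,0,0]]
  ],
  "grip_force": 20
}}

```text
time: 0.93
eef_pos: [0.5998, -0.4678, 0.341]
tcp_rot: [0.977, 0.212, -0.0, -0.001]
contact_force: [0.4, -0.7, 0.5]
opening: 0.15
finger_force: 0.0
```

Request:
{"op": "move_arm", "data": {
  "moves": [
    [0.15,[0.035,0,0],[0,0,0]],
    [0.15,[0.035,0,0],[0,0,0]],
    [0.15,[0.035,0,0],[0,0,0]],
    [0.15,[0.023,-0.027,0],[0,0,0]],
    [0.15,[0.023,-0.027,0],[0,0,0]],
    [0.15,[0.023,-0.027,0],[0,0,0]],
    [0.15,[0.023,-0.027,0],[0,0,0]],
    [0.15,[0.023,-0.027,0],[0,0,0]],
    [0.15,[0.023,-0.027,0],[0,0,0]],
    [0.15,[0.023,-0.027,0],[0,0,0]]
  ]
}}

```text
time: 1.77
eef_pos: [0.7622, -0.1848, 0.3403]
tcp_rot: [0.977, 0.212, -0.001, -0.0]
contact_force: [0.2, 0.0, -0.1]
opening: 0.149
finger_force: 0.0
```

Request:
{"op": "move_arm", "data": {
  "moves": [
    [0.15,[0,-0.039,0],[0,0,0]],
    [0.15,[0,-0.039,0],[0,0,0]],
    [0.15,[0,-0.039,0],[0,0,0]],
    [0.15,[0,-0.039,0],[0,0,0]],
    [0.15,[0,-0.039,0],[0,0,0]],
    [0.15,[0,-0.039,0],[0,0,0]],
    [0.15,[0,-0.039,0],[0,0,0]],
    [0.15,[0,-0.039,0],[0,0,0]],
    [0.15,[0,-0.039,0],[0,0,0]],
    [0.15,[0,-0.039,0],[0,0,0]]
  ]
}}

```text
time: 2.6
eef_pos: [0.599, 0.1697, 0.3407]
tcp_rot: [0.977, 0.212, -0.0, -0.0]
contact_force: [-0.3, 1.9, -0.3]
opening: 0.152
finger_force: 0.0
```

Request:
{"op": "move_arm", "data": {
  "moves": [
    [0.15,[0,0,0.016],[0,0,-0.1]],
    [0.15,[0,0,0.016],[0,0,-0.1]],
    [0.15,[0,0,0.016],[0,0,-0.1]],
    [0.15,[0,0,0.016],[0,0,-0.1]],
    [0.15,[0,0,0.016],[0,0,-0.1]],
    [0.15,[0,0,0.016],[0,0,-0.1]],
    [0.15,[0,0,0.016],[0,0,-0.1]],
    [0.15,[0,0,0.016],[0,0,-0.1]],
    [0.15,[0,0,0.016],[0,0,-0.1]],
    [0.15,[0,0,0],[0,0,0]]
  ]
}}

```text
time: 3.43
eef_pos: [0.5977, 0.1679, 0.1923]
tcp_rot: [0.787, 0.617, -0.004, -0.002]
contact_force: [-0.2, 0.2, -1.0]
opening: 0.154
finger_force: 0.0
```

```bash
cat >> h.py <<'E'
def wpose():
    s=get_state();X=np.eye(4);X[:3,:3]=R.from_quat(s['tcp_rot']).as_matrix();X[:3,3]=s['eef_pos'];return X@camera_params('wrist')['tool_from_camera']
def wproj(X,L):
    c=camera_params('wrist');p=(np.linalg.inv(X)@np.c_[L,np.ones(len(L))].T)[:3]
    r=np.hypot(p[0],p[1]);th=np.arctan2(r,p[2]);return np.c_[c['cx']+c['fx']*th*p[0]/r,c['cy']+c['fx']*th*p[1]/r]
def wfit(X,L,uv,p0):
    f=lambda p:(wproj(X,T(p,L))-np.array(uv)).ravel()
    r=least_squares(f,p0,loss='soft_l1');return r.x,f(r.x)
E
python3 - <<'E'
from h import *
X=wpose();np.save("X1.npy",X);print(get_state()['eef_pos'])
im=read_camera("wrist")[:,:,::-1];cv2.imwrite("pics/w1.png",im)
print(wproj(X,T([.591,.0176,-1.7345],[(.055,.018,.002),(.055,-.018,.002),(-.055,.018,.016),(-.055,-.018,.016)])))
E
```

```text
[0.59766986 0.16789585 0.19232215]
[[362.01870865 319.63576708]
 [335.75833976 321.6116428 ]
 [361.5079934  254.23068774]
 [330.58207495 256.53520562]]
```

View pics/w1.png

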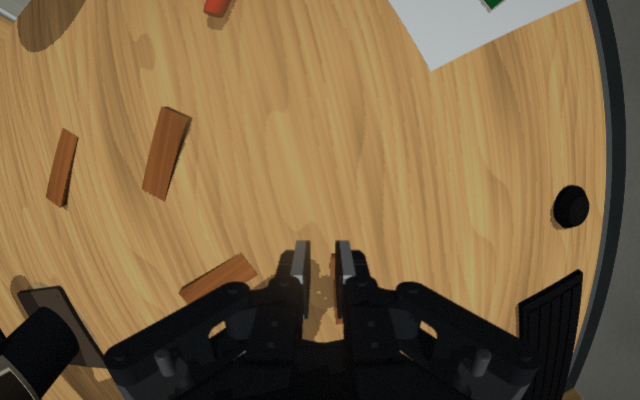

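The wrist view only shows the fingers hiding the wedge, at (335,290), with the way down clear. Next: align with the thick-end-to-foot line and descend behind the wedge.

Request:
{"op": "move_arm", "data": {
  "moves": [
    [0.15,[0,0,0],[0,0,-0.033]],
    [0.15,[-0.006,0.0055,0.02],[0,0,0]],
    [0.15,[-0.006,0.0055,0.02],[0,0,0]],
    [0.15,[-0.006,0.0055,0.02],[0,0,0]],
    [0.15,[-0.006,0.0055,0.02],[0,0,0]],
    [0.15,[0,0,0.02],[0,0,0]],
    [0.15,[0,0,0.02],[0,0,0]],
    [0.15,[0,0,0.02],[0,0,0]],
    [0.15,[0,0,0.02],[0,0,0]],
    [0.15,[0,0,0],[0,0,0]]
  ]
}}

```text
time: 4.32
eef_pos: [0.6144, 0.1399, 0.0339]
tcp_rot: [0.778, 0.628, -0.003, -0.002]
contact_force: [-1.3, -0.5, -0.6]
opening: 0.151
finger_force: 0.0
```

```bash
python3 - <<'E'
from h import *
s=get_state();m=R.from_quat(s['tcp_rot']).as_matrix();print(s['eef_pos'],np.degrees(np.arctan2(m[1,0],m[0,0])),m.round(4),s['contact_force'])
a=read_camera("scene")[:,:,::-1];b=read_camera("side")[:,:,::-1]
a=cv2.resize(a[140:260,230:370],None,fx=4,fy=4,interpolation=cv2.INTER_CUBIC);b=cv2.resize(b[140:240,230:370],None,fx=4,fy=4,interpolation=cv2.INTER_CUBIC)
o=np.zeros((480,560,3),np.uint8);cv2.imwrite("pics/a2.png",a);cv2.imwrite("pics/ab2.png",cv2.resize(np.vstack([a,b]),None,fx=.65,fy=.65))
E
```

```text
[0.61437952 0.13991214 0.03385447] 77.8245147956821 [[ 2.109e-01  9.775e-01 -6.800e-03]
 [ 9.775e-01 -2.109e-01 -5.000e-04]
 [-1.900e-03 -6.600e-03 -1.000e+00]] [-1.26832815 -0.46692919 -0.55443633]
```

View pics/ab2.png

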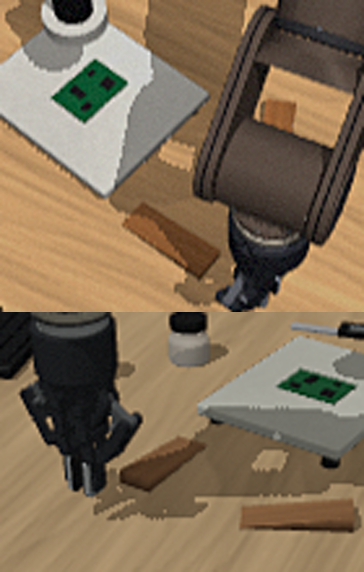

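Fingers stand in line behind the wedge, in both views. Lower and approach.

Request:
{"op": "move_arm", "data": {
  "moves": [
    [0.15,[0,0,0.014],[0,0,0]],
    [0.15,[0,0,0.008],[0,0,0]],
    [0.15,[0,0,0.005],[0,0,0]],
    [0.15,[-0.007,0,0],[0,0,0]],
    [0.15,[-0.007,0,0],[0,0,0]],
    [0.15,[-0.007,0,0],[0,0,0]],
    [0.15,[-0.007,0,0],[0,0,0]],
    [0.15,[-0.007,0,0],[0,0,0]],
    [0.15,[-0.007,0,0],[0,0,0]],
    [0.15,[-0.007,0,0],[0,0,0]]
  ]
}}

```text
time: 5.25
eef_pos: [0.6066, 0.0913, 0.0106]
tcp_rot: [0.777, 0.629, 0.0, 0.0]
contact_force: [-0.9, 0.1, 1.5]
opening: 0.148
finger_force: 0.0
```

Request:
{"op": "move_arm", "data": {
  "moves": [
    [0.15,[-0.005,0,0],[0,0,0]],
    [0.15,[-0.005,0,0],[0,0,0]],
    [0.15,[-0.005,0,0],[0,0,0]],
    [0.15,[-0.005,0,0],[0,0,0]],
    [0.15,[-0.005,0,0],[0,0,0]],
    [0.15,[-0.005,0,0],[0,0,0]],
    [0.15,[-0.005,0,0],[0,0,0]],
    [0.15,[-0.005,0,0],[0,0,0]],
    [0.15,[-0.005,0,0],[0,0,0]],
    [0.15,[0,0,0],[0,0,0]]
  ]
}}

```text
time: 6.08
eef_pos: [0.5971, 0.0473, 0.0103]
tcp_rot: [0.778, 0.629, -0.0, 0.0]
contact_force: [0.2, 0.3, -0.9]
opening: 0.149
finger_force: 0.0
```

```bash
python3 - <<'E'
from h import *
s=get_state();print(s['eef_pos'],s['contact_force'])
a=read_camera("scene")[:,:,::-1];b=read_camera("side")[:,:,::-1]
a=cv2.resize(a[160:250,230:350],None,fx=5,fy=5,interpolation=cv2.INTER_CUBIC);b=cv2.resize(b[160:220,250:370],None,fx=5,fy=5,interpolation=cv2.INTER_CUBIC)
cv2.imwrite("pics/ab3.png",cv2.resize(np.vstack([a,b]),None,fx=.8,fy=.8))
E
```

```text
[0.59707122 0.04730088 0.01029434] [ 0.20419782  0.28292374 -0.89902535]
```

View pics/ab3.png

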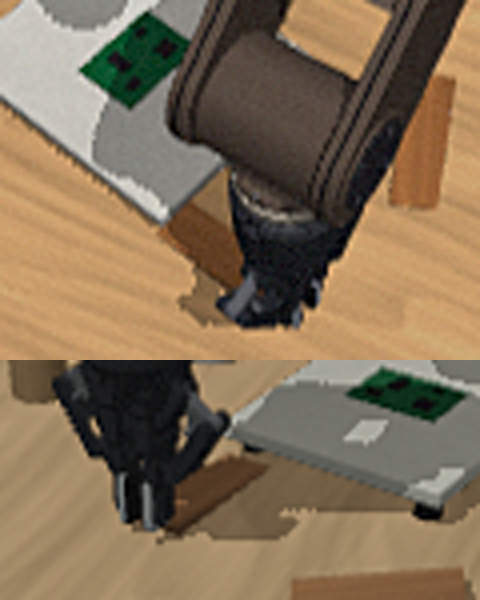

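```bash
python3 - <<'E'
from h import *
t=np.array([.5971,.0473])+.011*np.array([-.209,-.978]);a=np.radians(-102.1)
c=t+.055*np.array([np.cos(a),np.sin(a)])
q=proj("side",T([*c,a],[(.055,.018,.002),(.055,-.018,.002),(-.055,.018,.016),(-.055,-.018,.016),(-.055,-.018,0)]))
f=proj("side",T([.4782,-.1507,-.2219],[(.072,.092,.008),(.09,.11,.032)]))
print(((np.vstack([q,f])-[250,160])*4+[0,360]).round())
E
```

```text
[[227. 450.]
 [268. 464.]
 [134. 498.]
 [177. 513.]
 [177. 533.]
 [254. 447.]
 [219. 420.]]
```

Request:
{"op": "move_arm", "data": {
  "moves": [
    [0.15,[0.005,0,0],[0,0,0]],
    [0.15,[0,0,0.003],[0,0,0]],
    [0.15,[0,0,0.003],[0,0,0]],
    [0.15,[0,0,0],[0,0,0]],
    [0.15,[0,0,0],[0,0,0]],
    [0.15,[-0.003,0,0],[0,0,0]],
    [0.15,[-0.002,0,0],[0,0,0]],
    [0.15,[0,0,0],[0,0,0]],
    [0.15,[0,0,0],[0,0,0]],
    [0.15,[0,0,0],[0,0,0]]
  ]
}}

```text
time: 7.02
eef_pos: [0.5973, 0.0481, 0.0044]
tcp_rot: [0.777, 0.629, 0.0, 0.0]
contact_force: [0.6, -0.5, -0.4]
opening: 0.153
finger_force: 0.0
```

The predicted corners match the picture: thin corner (268,464) against about (270,465), and the foot at (254,447). About 43 mm to go. Push on, slowing.

Request:
{"op": "move_arm", "data": {
  "moves": [
    [0.15,[-0.004,0,0],[0,0,0]],
    [0.15,[-0.004,0,0],[0,0,0]],
    [0.15,[-0.004,0,0],[0,0,0]],
    [0.15,[-0.004,0,0],[0,0,0]],
    [0.15,[-0.004,0,0],[0,0,0]],
    [0.15,[-0.004,0,0],[0,0,0]],
    [0.15,[-0.004,0,0],[0,0,0]],
    [0.15,[-0.003,0,0],[0,0,0]],
    [0.15,[0,0,0],[0,0,0]],
    [0.15,[0,0,0],[0,0,0]]
  ]
}}

```text
time: 7.85
eef_pos: [0.5906, 0.0176, 0.0042]
tcp_rot: [0.777, 0.629, -0.0, -0.0]
contact_force: [-0.1, -0.2, -0.5]
opening: 0.149
finger_force: 0.0
```

Request:
{"op": "move_arm", "data": {
  "moves": [
    [0.15,[-0.001,0,0],[0,0,0]],
    [0.15,[-0.001,0,0],[0,0,0]],
    [0.15,[-0.001,0,0],[0,0,0]],
    [0.15,[-0.001,0,0],[0,0,0]],
    [0.15,[0,0,0],[0,0,0]],
    [0.15,[0,0,0],[0,0,0]],
    [0.15,[0,0,0],[0,0,0]],
    [0.15,[0,0,0],[0,0,0]],
    [0.15,[0,0,0],[0,0,0]],
    [0.15,[0,0,0],[0,0,0]]
  ]
}}

```text
time: 8.68
eef_pos: [0.59, 0.014, 0.0044]
tcp_rot: [0.777, 0.629, 0.0, 0.0]
contact_force: [-0.5, 0.1, -0.1]
opening: 0.15
finger_force: 0.0
```

```bash
cat > f.py <<'E'
from h import *
s=get_state();F=s['contact_force'];x=R.from_quat(s['tcp_rot']).as_matrix()[:,0]
d=(s['eef_pos'][:2]-np.array([.5687,-.0768]))@x[:2]-.011
print(s['time'],s['eef_pos'],F,"along +x tool",F@x,"thick end to foot",d)
E
python3 f.py
```

```text
8.6833 [0.58999615 0.01403134 0.00435146] [-0.49726398  0.13434327 -0.1123847 ] along +x tool 0.027725288803891936 thick end to foot 0.08227526454314982
```

Snug should come at about 73 mm, so 9 mm more, in small steps.

Request:
{"op": "move_arm", "data": {
  "moves": [
    [0.15,[-0.001,0,0],[0,0,0]],
    [0.15,[-0.001,0,0],[0,0,0]],
    [0.15,[-0.001,0,0],[0,0,0]],
    [0.15,[-0.001,0,0],[0,0,0]],
    [0.15,[-0.001,0,0],[0,0,0]],
    [0.15,[0,0,0],[0,0,0]],
    [0.15,[0,0,0],[0,0,0]],
    [0.15,[0,0,0],[0,0,0]],
    [0.15,[0,0,0],[0,0,0]],
    [0.15,[0,0,0],[0,0,0]]
  ]
}}

```text
time: 9.52
eef_pos: [0.5889, 0.0091, 0.0043]
tcp_rot: [0.777, 0.629, -0.0, -0.0]
contact_force: [-0.3, 0.7, -0.1]
opening: 0.151
finger_force: 0.0
```

Request:
{"op": "move_arm", "data": {
  "moves": [
    [0.15,[-0.0005,0,0],[0,0,0]],
    [0.15,[-0.0005,0,0],[0,0,0]],
    [0.15,[-0.0005,0,0],[0,0,0]],
    [0.15,[-0.0005,0,0],[0,0,0]],
    [0.15,[0,0,0],[0,0,0]],
    [0.15,[0,0,0],[0,0,0]],
    [0.15,[0,0,0],[0,0,0]],
    [0.15,[0,0,0],[0,0,0]],
    [0.15,[0,0,0],[0,0,0]],
    [0.15,[0,0,0],[0,0,0]]
  ]
}}

```text
time: 10.35
eef_pos: [0.5885, 0.0072, 0.0044]
tcp_rot: [0.777, 0.629, -0.0, 0.0]
contact_force: [0.3, 0.7, 0.5]
opening: 0.148
finger_force: 0.0
```

```bash
python3 f.py
```

```text
10.35 [0.58850895 0.00715868 0.00435192] [0.3049461  0.70183324 0.52392023] along +x tool 0.7499674746745658 thick end to foot 0.07524354520469774
```

Request:
{"op": "move_arm", "data": {
  "moves": [
    [0.15,[-0.0005,0,0],[0,0,0]],
    [0.15,[-0.0005,0,0],[0,0,0]],
    [0.15,[-0.0005,0,0],[0,0,0]],
    [0.15,[0,0,0],[0,0,0]],
    [0.15,[0,0,0],[0,0,0]],
    [0.15,[0,0,0],[0,0,0]],
    [0.15,[0,0,0],[0,0,0]],
    [0.15,[0,0,0],[0,0,0]],
    [0.15,[0,0,0],[0,0,0]],
    [0.15,[0,0,0],[0,0,0]]
  ]
}}

```text
time: 11.18
eef_pos: [0.5882, 0.0057, 0.0043]
tcp_rot: [0.777, 0.629, -0.0, -0.0]
contact_force: [0.8, 0.4, 0.6]
opening: 0.152
finger_force: 0.0
```

```bash
python3 f.py
```

```text
11.1833 [0.58817123 0.00569048 0.00431443] [0.75878753 0.42645136 0.57412956] along +x tool 0.575245673926143 thick end to foot 0.07373719964072732
```

Request:
{"op": "move_arm", "data": {
  "moves": [
    [0.15,[-0.0005,0,0],[0,0,0]],
    [0.15,[-0.0005,0,0],[0,0,0]],
    [0.15,[-0.0005,0,0],[0,0,0]],
    [0.15,[0,0,0],[0,0,0]],
    [0.15,[0,0,0],[0,0,0]],
    [0.15,[0,0,0],[0,0,0]],
    [0.15,[0,0,0],[0,0,0]],
    [0.15,[0,0,0],[0,0,0]],
    [0.15,[0,0,0],[0,0,0]],
    [0.15,[0,0,0],[0,0,0]]
  ]
}}

```text
time: 12.02
eef_pos: [0.5879, 0.0042, 0.0043]
tcp_rot: [0.777, 0.629, -0.0, 0.0]
contact_force: [0.3, -0.5, 0.2]
opening: 0.149
finger_force: 0.0
```

```bash
python3 f.py
```

```text
12.0167 [0.58788089 0.00423883 0.0043308 ] [ 0.3338555  -0.54651832  0.22562682] along +x tool -0.46494282220101907 thick end to foot 0.0722568314003075
```

Request:
{"op": "move_arm", "data": {
  "moves": [
    [0.15,[-0.0005,0,0],[0,0,0]],
    [0.15,[-0.0005,0,0],[0,0,0]],
    [0.15,[-0.0005,0,0],[0,0,0]],
    [0.15,[0,0,0],[0,0,0]],
    [0.15,[0,0,0],[0,0,0]],
    [0.15,[0,0,0],[0,0,0]],
    [0.15,[0,0,0],[0,0,0]],
    [0.15,[0,0,0],[0,0,0]],
    [0.15,[0,0,0],[0,0,0]],
    [0.15,[0,0,0],[0,0,0]]
  ]
}}

```text
time: 12.85
eef_pos: [0.5876, 0.0028, 0.0043]
tcp_rot: [0.777, 0.629, 0.0, -0.0]
contact_force: [-0.4, 0.6, 0.1]
opening: 0.149
finger_force: 0.0
```

```bash
python3 f.py
```

```text
12.85 [0.58756056 0.00276852 0.00432924] [-0.42896991  0.55838543  0.14124655] along +x tool 0.45670546172850723 thick end to foot 0.07075210951301487
```

Request:
{"op": "move_arm", "data": {
  "moves": [
    [0.15,[-0.0005,0,0],[0,0,0]],
    [0.15,[-0.0005,0,0],[0,0,0]],
    [0.15,[-0.0005,0,0],[0,0,0]],
    [0.15,[0,0,0],[0,0,0]],
    [0.15,[0,0,0],[0,0,0]],
    [0.15,[0,0,0],[0,0,0]],
    [0.15,[0,0,0],[0,0,0]],
    [0.15,[0,0,0],[0,0,0]],
    [0.15,[0,0,0],[0,0,0]],
    [0.15,[0,0,0],[0,0,0]]
  ]
}}

```text
time: 13.68
eef_pos: [0.5872, 0.0013, 0.0043]
tcp_rot: [0.777, 0.629, -0.0, 0.0]
contact_force: [0.0, 0.9, 0.6]
opening: 0.153
finger_force: 0.0
```

```bash
python3 f.py; python3 - <<'E'
from h import *
a=read_camera("scene")[:,:,::-1];b=read_camera("side")[:,:,::-1]
a=cv2.resize(a[160:250,230:350],None,fx=5,fy=5,interpolation=cv2.INTER_CUBIC);b=cv2.resize(b[160:220,250:370],None,fx=5,fy=5,interpolation=cv2.INTER_CUBIC)
cv2.imwrite("pics/ab4.png",cv2.resize(np.vstack([a,b]),None,fx=.8,fy=.8))
E
```

```text
13.6833 [0.58724117 0.00129526 0.00431893] [0.04526397 0.87099806 0.61627245] along +x tool 0.861296262948275 thick end to foot 0.06924456632980325
```

View pics/ab4.png

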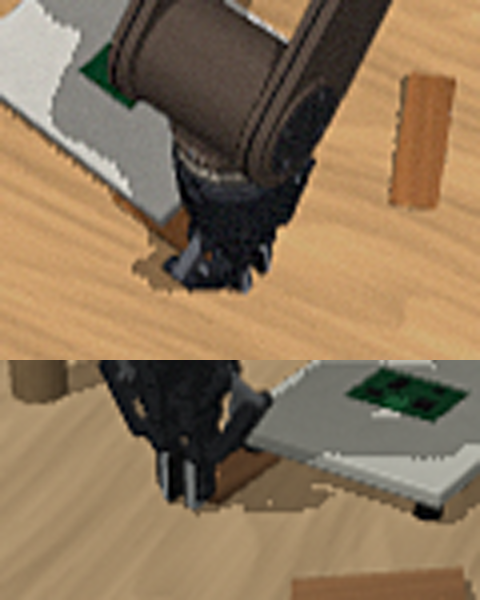

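```bash
python3 - <<'E'
from h import *
t=np.array([.5872,.0013])+.011*np.array([-.209,-.978]);a=np.radians(-102.1)
c=t+.055*np.array([np.cos(a),np.sin(a)])
for n,o,y0 in(("scene",(230,160),0),("side",(250,160),360)):
  X=np.vstack([T([*c,a],[(.055,.018,.002),(.055,.018,0),(.055,-.018,.002),(-.055,.018,.016),(-.055,-.018,.016)]),T([.4782,-.1507,-.2219],[(.072,.092,.008),(.09,.11,.032),(.09,.11,.018),(.09,.0,.018)])])
  print(n,((proj(n,X)-o)*4+[0,y0]).round().tolist())
E
```

```text
scene [[107.0, 197.0], [108.0, 199.0], [141.0, 166.0], [216.0, 274.0], [249.0, 240.0], [165.0, 206.0], [162.0, 221.0], [164.0, 230.0], [58.0, 146.0]]
side [[263.0, 424.0], [263.0, 427.0], [304.0, 437.0], [175.0, 469.0], [217.0, 483.0], [254.0, 447.0], [219.0, 420.0], [220.0, 438.0], [304.0, 380.0]]
```

Wedge visible at scene (113,193), where about (107,197) is predicted: in line, perhaps 2–3 mm less advanced. The microscope corner is unmoved at (162,221). Keep pushing.

Request:
{"op": "move_arm", "data": {
  "moves": [
    [0.15,[-0.0005,0,0],[0,0,0]],
    [0.15,[-0.0005,0,0],[0,0,0]],
    [0.15,[-0.0005,0,0],[0,0,0]],
    [0.15,[0,0,0],[0,0,0]],
    [0.15,[0,0,0],[0,0,0]],
    [0.15,[0,0,0],[0,0,0]],
    [0.15,[0,0,0],[0,0,0]],
    [0.15,[0,0,0],[0,0,0]],
    [0.15,[0,0,0],[0,0,0]],
    [0.15,[0,0,0],[0,0,0]]
  ]
}}

```text
time: 14.62
eef_pos: [0.587, -0.0, 0.0043]
tcp_rot: [0.777, 0.629, 0.0, -0.0]
contact_force: [0.2, 2.4, -0.1]
opening: 0.149
finger_force: 1.2
```

```bash
python3 f.py
```

```text
14.6167 [ 5.86956723e-01 -4.33012935e-05  4.33749184e-03] [ 0.24230792  2.44601462 -0.07937874] along +x tool 2.4427690425214594 thick end to foot 0.06787624511114759
```

Contact with the foot. Finer steps now.

Request:
{"op": "move_arm", "data": {
  "moves": [
    [0.15,[-0.0003,0,0],[0,0,0]],
    [0.15,[-0.0003,0,0],[0,0,0]],
    [0.15,[0,0,0],[0,0,0]],
    [0.15,[0,0,0],[0,0,0]],
    [0.15,[0,0,0],[0,0,0]],
    [0.15,[0,0,0],[0,0,0]],
    [0.15,[0,0,0],[0,0,0]],
    [0.15,[0,0,0],[0,0,0]],
    [0.15,[0,0,0],[0,0,0]],
    [0.15,[0,0,0],[0,0,0]]
  ]
}}

```text
time: 15.45
eef_pos: [0.5868, -0.0007, 0.0043]
tcp_rot: [0.777, 0.629, 0.0, -0.0]
contact_force: [0.7, 4.3, -0.5]
opening: 0.154
finger_force: 2.3
```

```bash
python3 f.py
```

```text
15.45 [ 0.58683206 -0.00065269  0.00434073] [ 0.7035239   4.3153801  -0.50832981] along +x tool 4.367128475855077 thick end to foot 0.06725431310891312
```

Request:
{"op": "move_arm", "data": {
  "moves": [
    [0.15,[-0.0003,0,0],[0,0,0]],
    [0.15,[0,0,0],[0,0,0]],
    [0.15,[0,0,0],[0,0,0]],
    [0.15,[0,0,0],[0,0,0]],
    [0.15,[0,0,0],[0,0,0]],
    [0.15,[0,0,0],[0,0,0]],
    [0.15,[0,0,0],[0,0,0]],
    [0.15,[0,0,0],[0,0,0]],
    [0.15,[0,0,0],[0,0,0]],
    [0.15,[0,0,0],[0,0,0]]
  ]
}}

```text
time: 16.28
eef_pos: [0.5868, -0.0009, 0.0043]
tcp_rot: [0.777, 0.629, 0.0, -0.0]
contact_force: [2.0, 5.6, 0.3]
opening: 0.15
finger_force: 2.5
```

```bash
python3 f.py
```

```text
16.2833 [ 0.58677677 -0.00087417  0.00433076] [2.02060901 5.63452982 0.30726365] along +x tool 5.932181491496103 thick end to foot 0.06702634763070474
```

Snug at about 5.5 N. Back off and rise.

Request:
{"op": "move_arm", "data": {
  "moves": [
    [0.15,[0.001,0,0],[0,0,0]],
    [0.15,[0.004,0,0],[0,0,0]],
    [0.15,[0.01,0,0],[0,0,0]],
    [0.15,[0.02,0,0],[0,0,0]],
    [0.15,[0.03,0,0],[0,0,0]],
    [0.15,[0.03,0,-0.01],[0,0,0]],
    [0.15,[0.03,0,-0.02],[0,0,0]],
    [0.15,[0.03,0,-0.02],[0,0,0]],
    [0.15,[0.02,0,-0.02],[0,0,0]],
    [0.15,[0,0,0],[0,0,0]]
  ]
}}

```text
time: 17.12
eef_pos: [0.6269, 0.1744, 0.0799]
tcp_rot: [0.776, 0.631, 0.004, 0.003]
contact_force: [1.0, -1.0, 0.5]
opening: 0.153
finger_force: 0.0
```

```bash
python3 f.py; python3 - <<'E'
from h import *
a=read_camera("scene")[:,:,::-1];b=read_camera("side")[:,:,::-1]
a=cv2.resize(a[140:250,190:330],None,fx=4,fy=4,interpolation=cv2.INTER_CUBIC);b=cv2.resize(b[135:215,260:400],None,fx=4,fy=4,interpolation=cv2.INTER_CUBIC)
cv2.imwrite("pics/ab5.png",cv2.resize(np.vstack([a,b]),None,fx=.78,fy=.78))
E
```

```text
17.1167 [0.62691837 0.17439332 0.0798811 ] [ 0.96371859 -1.0238802   0.46302048] along +x tool -0.8039733921080723 thick end to foot 0.24678706165990444
```

View pics/ab5.png

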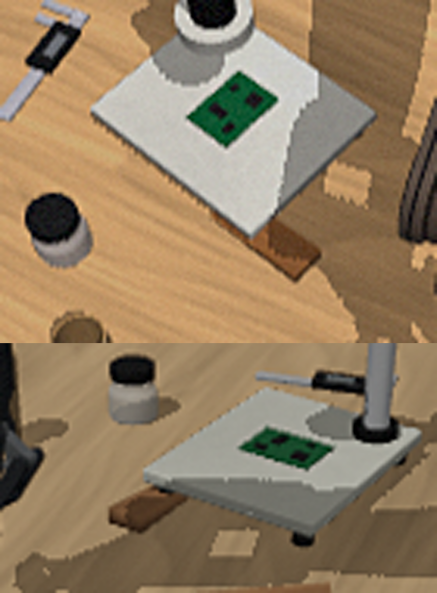

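The pictures show the wedge under the short-foot corner and the plate corner still at its starting place, scene crop (250,235). The fingers are clear, so I'm handing in.

```bash
python3 -c "
from plant import *
print(sign_off())"
```

```text
the job is handed in; nothing more can be done
None
```

I pushed the wedge under the short foot until it was snug, at about 5.5 N of push, then backed the fingers clear and handed the job in. In the last pictures the microscope's plate had not visibly moved, but I did not measure its tilt or the load on the foot directly, and sign-off returned no verdict.

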